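Swap the open trays of a craft-bench organiser

TASK

On the craft bench are two wooden single-tray organisers. Push the blue pencil tray, which was left open, fully home with the fingertips; then hook a fingertip behind the lip of the yellow glue tray and draw that tray all the way out. Nothing is to be gripped: do not pinch the lip between the fingers, do not disturb the glue stick, glue bottle and model stool standing nearby, and finish clear of everything.

Things in the scene. Friction and masses are not known exactly. Their poses are not given: they have to be found in the camera images.
- blue_tray (a joint): Slide of the blue tray in m: 0 = home against its back stop, growing as it is drawn out towards the robot's side, 0.090 = out against its front stop. It slides with about 2 N of friction and stays where it is left. It holds pencils and begins 40 to 80 mm open.
- yellow_tray (a joint): Slide of the yellow tray in m: 0 = home against its back stop, growing as it is drawn out towards the robot's side, 0.090 = out against its front stop. It slides with about 2 N of friction and stays where it is left. It holds glue sticks and begins home or up to 15 mm open.
- blue_lip (a point): Middle of the top edge of the blue tray's upstanding lip (moves with the tray), 59 mm above the bench. x points level into the housing: the tray slides out along -x, home along +x; y runs along the lip; z up. The lip is 120 mm long, 8 mm thick plus a 3 mm face plate outside: its inner face is 4 mm to +x of this point, its outermost face 7 mm to -x.
- yellow_lip (a point): Middle of the top edge of the yellow tray's upstanding lip (moves with the tray), 59 mm above the bench. x points level into the housing: the tray slides out along -x, home along +x; y runs along the lip; z up. The lip is 120 mm long, 8 mm thick plus a 3 mm face plate outside: its inner face is 4 mm to +x of this point, its outermost face 7 mm to -x.
- yellow_pocket (a point): Middle of the floor of the finger pocket behind the yellow lip (moves with the tray), 24 mm above the bench. The pocket, open above and at both ends, is 47 mm in x from the lip's inner face to the tray's front panel (whose top is 64 mm above the bench) and 120 mm in y; the lip's top edge is 35 mm above this floor. Axes as at the lip. The blue tray has the same pocket.
- yellow_unit: Fixed light-wood housing of the yellow tray: 200 mm deep (x), 140 mm wide (y), on a 12 mm board, roof 75 mm above the bench. Origin: centre of its underside, 12 mm above the bench; axes as at the lip. The tray comes out of its -x face; with the tray home the lip's middle is 151 mm to -x of the origin.
- blue_unit: Fixed light-wood housing of the blue tray: 200 mm deep (x), 140 mm wide (y), on a 12 mm board, roof 75 mm above the bench. Origin: centre of its underside, 12 mm above the bench; axes as at the lip. The tray comes out of its -x face; with the tray home the lip's middle is 151 mm to -x of the origin.
- glue_stick: Yellow glue stick with a white cap, upright, 28 mm diameter, 98 mm tall, between the two tray lanes, at least 25 mm from the trays' sides. It stands on the bench and must be left alone. Origin: centre of its underside, z up.
- glue_bottle: Orange glue bottle with a black cap, upright, 40 mm diameter, 115 mm tall, at the outer side of one of the trays. It stands on the bench and must be left alone. Origin: centre of its underside, z up.
- model_stool: White-topped wooden model stool, 56 x 56 mm, 60 mm tall, at the outer side of the other tray. It stands on the bench and must be left alone. Origin: centre of its underside, z up.

How it is judged:
By the outcome, as a careful person would: the job done as asked, in the order asked, and still so for the second after the job is handed in, with the robot touching nothing.
It also fails if it takes over 48 s, if anything falls off the work surface, if the arm or the gripper's body presses on something with over 40 N, if the wrist force passes 120 N, or if a joint passes its speed limit or range.

ROBOT

A 6-joint arm with a two-finger parallel gripper is mounted at the origin on the work surface. World frame = base frame: x ahead of the robot, y to its left, z up, the work surface at z = 0. Lengths are in m, angles in rad, forces in N, time in s.
With the tool pointing down it reaches from about 0.375 to 0.825 m from the base axis. Payload 5.5 kg.
Tool frame: the origin (TCP) lies between the finger pads; the fingertips stand 22 mm ahead of it and the grasp point (between the pads) lies 3 mm ahead of it; z points along the fingers, y is the line along which they close (so a half turn about z gives the same grasp; the last joint's range is limited). The gripper opens to 85 mm and grips with 20 to 120 N. Pads are 22 mm wide; open, the fingers measure 114 mm over their backs; the gripper's body (76 mm by 85 mm) begins 54 mm behind the grasp point. The pads swing forward as they close: fully open they stand 13 mm farther back than shut.
Start: joints at [1.184, 0.314, -0.047, 1.21, 0, 1.571], TCP at [0.226, 0.556, 0.253] pointing down, gripper open.
Joint ranges: [-2.67, 2.67], [-0.69, 1.73], [-1.03, 1.25], [-2.08, 2.16], [-1.42, 1.45], [-3.14, 3.14]. Speed limits (rad/s): [2.39, 2.39, 3.01, 3.14, 3.14, 3.14].

INTERFACE

Orientations are given as a rotation vector (axis times angle).
In Python, from rig import r, ik, monitor, cams, spotter gives the robot as it stands. Calls block until the motion is done:
- r.move_pose(position, orientation): joint-space move of the TCP to a pose.
- r.move_straight(position, v=0.15, attitude=None, force_limit=None): straight line of the TCP; attitude=None keeps the orientation; v is the mean speed in m/s. With force_limit (N) it stops when the force on the tool has changed by that much, and returns True; else False.
- r.set_joints(angles): joint-space move.
- r.let_go() and r.grab(squeeze=None): open the fingers fully, or close them until they stop; squeeze is the grip in N (None keeps the last).
- r.hold(seconds).
- ik(position, orientation): joint angles nearest the present ones, or None.
- monitor.observe(): the state.
- cams.capture(name): name is "side" or "top"; returns the picture (384x512x3 uint8, red, green, blue); there is no depth.
- cams.camera_info(name): a dict with "fov_y" (degrees; the focal length in pixels is half the picture's height over the tangent of half this angle, whatever the lens; pixels are square), "cx", "cy" (the principal point, pixels), "extrinsics" (4x4, takes a point from camera to world coordinates). Camera axes: x right, y down, z forward; pixel columns grow to the right and rows downward; lengths in m; the calibration is good to about 2 mm. A picture is of the moment at which its call begins. camera_info takes no time and is no camera call.
A pose or a line that the arm cannot do raises r.IKError and nothing moves.
- r.close_job(): hands the job in; it is judged then, once.
Trained networks look in the newest picture that a camera, given by its name, has taken for a name from the list of things; names that differ only in an ending like _2 or _b are one class to them, and where a whole thing is asked for, a point or a joint stands for the part that bears it (a point fixed in the world has none). Each returns a list of dicts, best first, with "conf" (0 to 1); they miss things now and then, are a little off and sometimes report something else, mostly with a low value. They report only what shows in the picture. A call takes as long as a camera call.
- spotter.find_in(camera, thing): "uv" ([column, row] in pixels, amid what is visible of it).
- spotter.silhouettes(camera, thing): "region" (384x512 bool, what is visible of it) and "uv" ([column, row] in pixels, amid what is visible of it).
- spotter.landmark_of(camera, thing): "uv" ([column, row] in pixels: a listed point, or the origin of a listed thing).
The state is a dict: "time": time; "q": joint angles; "qd": joint speeds; "joint_efforts": joint torques, N m; "position": TCP position; "tool_rot": TCP orientation; "ft_force": force on the tool from outside, world axes, zero at the start; "torque": the same for the moment, N m; "grip_width": finger opening in m; "finger_force": force on a finger pad.
Only numpy, scipy, OpenCV 4.12 (cv2) and the standard library are available. Lean on these libraries where they do the work, as an engineer would, in place of code of your own. Each camera call takes 0.05 s, during which the arm holds its last target. There are 200 camera calls.

## Working session

There is one attempt and no reset: what is moved stays moved. The work goes in short steps, each a Python script; the robot and the scene stay as the last script left them, time stands still between calls to the robot, and variables do not carry over. Pictures are saved under pics/ and viewed, at most 10 in all, crops included, and the job is handed in when it is done.

```bash
mkdir -p pics; ls; cat > h.py <<'E'
import numpy as np, cv2
from rig import r, ik, monitor, cams, spotter
def ray(cam,uv):
    c=cams.camera_info(cam);f=192/np.tan(np.radians(c["fov_y"])/2);T=np.array(c["extrinsics"])
    d=T[:3,:3]@np.array([(uv[0]-c["cx"])/f,(uv[1]-c["cy"])/f,1]);return T[:3,3],d
def at(cam,uv,z):
    o,d=ray(cam,uv);return o+d*(z-o[2])/d[2]
def snap(cam,name):
    p=cams.capture(cam);cv2.imwrite(f"pics/{name}.png",p[:,:,::-1]);return p
E
python3 - <<'E'
from h import *
np.set_printoptions(precision=4,suppress=True)
for c in("side","top"):
    snap(c,c+"0");i=cams.camera_info(c);print(c,i["fov_y"],i["cx"],i["cy"],np.array(i["extrinsics"]).tolist())
    for t,z in dict(blue_lip=.059,yellow_lip=.059,yellow_pocket=.024,yellow_unit=.012,blue_unit=.012,glue_stick=0,glue_bottle=0,model_stool=0).items():
        for l in spotter.landmark_of(c,t)[:2]: print(t,np.round(l["uv"],1),round(l["conf"],2),at(c,l["uv"],z))
print(monitor.observe())
E
```

```text
pics
side 52.50374699431181 257.41836008383734 184.7256077326123 [[0.6659580702371628, -0.35427825151605813, 0.6564958257207117, 0.14070644486697853], [-0.745980055803592, -0.32061803282189505, 0.5837104019740339, -0.4478199371497906], [0.0036884995952641488, -0.8784594455819477, -0.47780267625725253, 0.438927886648469], [0.0, 0.0, 0.0, 1.0]]
blue_lip [182.  182.5] 0.72 [0.5656 0.138  0.059 ]
blue_lip [300.6 324.7] 0.69 [ 0.4295 -0.2631  0.059 ]
yellow_lip [259.8 234.5] 0.76 [ 0.5368 -0.1013  0.059 ]
yellow_lip [156.5 177.2] 0.43 [0.5444 0.1966 0.059 ]
yellow_pocket [274.  241.2] 0.78 [ 0.5751 -0.1012  0.024 ]
yellow_unit [327.7 223.8] 0.82 [ 0.7004 -0.133   0.012 ]
blue_unit [264.3 175. ] 0.67 [0.7749 0.0941 0.012 ]
glue_stick [217.6 233.8] 0.84 [0.546 0.014 0.   ]
glue_bottle [157.2 181.2] 0.66 [0.5959 0.2781 0.    ]
model_stool [303.9 322.6] 0.96 [ 0.4806 -0.2357  0.    ]
top 49.46161082786036 254.02538692242845 186.9054778228148 [[0.004167491305546424, -0.9873695508324164, 0.1583792982217379, 0.4934977720474005], [-0.9996507911139072, -0.008246403800166753, -0.02510562984081878, 
[... 397 characters left out ...]
12]
glue_stick [241.9 231.3] 0.54 [0.5436 0.0182 0.    ]
glue_stick [298.9 221.3] 0.37 [ 0.5671 -0.1115  0.    ]
glue_bottle [126.8 205.6] 0.96 [0.6003 0.2799 0.    ]
model_stool [350.4 259.2] 0.84 [ 0.4823 -0.227   0.    ]
{'time': 0.9, 'q': array([ 1.184 ,  0.3135, -0.0471,  1.2102,  0.    ,  1.5708]), 'qd': array([-0.    , -0.0004, -0.0001,  0.0015, -0.0014,  0.0005]), 'joint_efforts': array([ -0.0014, -53.9445,  34.0053,   0.0013,   0.    ,  -0.    ]), 'position': array([0.2263, 0.5557, 0.2533]), 'tool_rot': array([-0.6038, -3.083 , -0.    ]), 'ft_force': array([0.3846, 0.3563, 0.0907]), 'torque': array([-0.0324, -0.0028,  0.048 ]), 'finger_force': 0.0, 'grip_width': 0.08525124378538344}
```

View pics/top0.png

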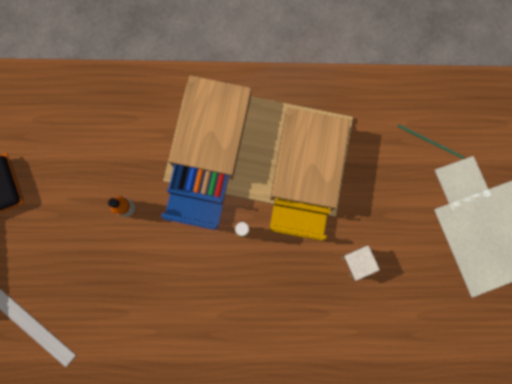

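View pics/side0.png

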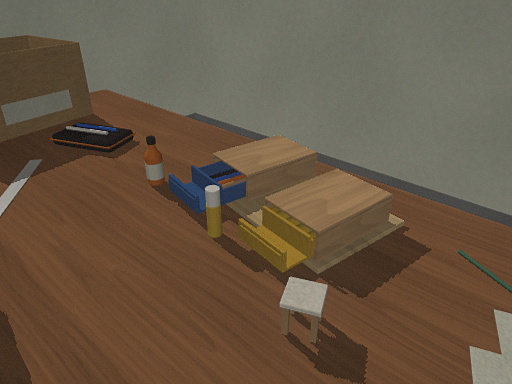

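The top picture shows the blue lip from about (163,216) to (219,227) and the yellow lip from (271,231) to (326,239). The glue stick is between the lanes at (242,229), the bottle at (120,205) and the stool at (362,263). The side picture agrees with this. Next I'll cross-check yaw and opening from the roof corners, then hover in front of the blue lip.

```bash
cat >> h.py <<'E'
from scipy.spatial.transform import Rotation as Ro
def down(yaw):
    best=None
    q0=monitor.observe()["q"]
    for a in(yaw,yaw+np.pi):
        v=(Ro.from_euler("z",a)*Ro.from_euler("x",np.pi)).as_rotvec()
        q=ik([.55,.05,.2],v)
        if q is not None:
            c=abs(np.array(q)[5]-q0[5])
            if best is None or c<best[0]: best=(c,v)
    return best[1]
E
python3 - <<'E'
from h import *
np.set_printoptions(precision=4,suppress=True)
C=dict(blue=([191,77],[250,88],[238,174],[170,160]),yellow=([285,104],[352,117],[335,209],[271,195]))
L=dict(blue=([163,216],[219,227]),yellow=([271,231],[326,239]))
for k in C:
    P=np.array([at("top",u,.075) for u in C[k]]);x=(P[0]+P[1]-P[2]-P[3])[:2];y=(P[0]+P[3]-P[1]-P[2])[:2]
    print(k,P[:,:2].tolist(),"ctr",P.mean(0),"len",np.linalg.norm(x)/2,np.linalg.norm(y)/2,"yaw",np.degrees(np.arctan2(x[1],x[0])),np.degrees(np.arctan2(-y[0],y[1])))
    a,b=[at("top",u,.055) for u in L[k]];print(" lip",(a+b)/2,np.linalg.norm(a-b),np.degrees(np.arctan2(-(a-b)[0],(a-b)[1])))
for y in(-10,-12): print(down(np.radians(y)),ik([.52,.14,.062],down(np.radians(y))))
r.grab(20);o=monitor.observe();print(o["time"],o["grip_width"],o["finger_force"])
E
```

```text
blue [[0.8781004750836733, 0.13327010730848743], [0.8544908620902244, 0.0029159630892976827], [0.6611855383965062, 0.027387385624718333], [0.6902481648668936, 0.17264891727238724]] ctr [0.771  0.0841 0.075 ] len 0.19323430989246348 0.1403017868682372 yaw -9.509697343721102 -10.819202137836905
 lip [0.5609 0.1269 0.055 ] 0.12187432805641438 -10.746747788849026
yellow [[0.8186372969078157, -0.07418376491238798], [0.7908225209214016, -0.22136832290449565], [0.5877183664535672, -0.17842537286100738], [0.6165570643975381, -0.04292486124240616]] ctr [ 0.7034 -0.1292  0.075 ] len 0.20596134500516336 0.14415309976652613 yaw -10.377645887674381 -11.332627402025544
 lip [ 0.5335 -0.1029  0.055 ] 0.1188462412146335 -7.921100682852855
[0.2738 3.1296 0.    ] [ 0.263   0.3545 -0.4608  0.7555  0.      0.4375]
[0.3284 3.1244 0.    ] [ 0.263   0.3545 -0.4608  0.7555  0.      0.4724]
1.6667 -9.655121870423279e-07 0.0
```

```bash
python3 - <<'E'
from h import *
np.set_printoptions(precision=4,suppress=True)
yaw=np.radians(-10.5);d=np.array([np.cos(yaw),np.sin(yaw),0]);v=down(yaw)
lip=np.array([.567,.131,0])
s=lip-.045*d
r.move_pose(s+[0,0,.20],v);r.move_straight(s+[0,0,.062],v=.12)
f0=monitor.observe()["ft_force"]
hit=r.move_straight(s+.13*d+[0,0,.062],v=.04,force_limit=14)
o=monitor.observe();p=o["position"];print(hit,"adv",(p-s)@d,p,o["ft_force"]-f0,o["time"])
snap("top","t1");snap("side","s1")
for c in("top","side"):
  for t,z in(("blue_lip",.059),("yellow_lip",.059),("yellow_pocket",.024)):
    for l in spotter.landmark_of(c,t)[:1]: print(c,t,round(l["conf"],2),at(c,l["uv"],z))
cv2.imwrite("pics/c1.png",np.hstack([cv2.imread("pics/t1.png")[60:280,100:380],cv2.imread("pics/s1.png")[110:330,110:420]]))
E
```

```text
True adv 0.0850999069870423 [0.6063 0.1231 0.061 ] [-0.0537  0.484  -0.3041] 6.85
top blue_lip 0.57 [0.6286 0.1212 0.059 ]
top yellow_lip 0.86 [ 0.5407 -0.0969  0.059 ]
top yellow_pocket 0.69 [ 0.5694 -0.1072  0.024 ]
side blue_lip 0.62 [0.617  0.1158 0.059 ]
side yellow_lip 0.79 [ 0.5374 -0.099   0.059 ]
side yellow_pocket 0.84 [ 0.5597 -0.1113  0.024 ]
```

View pics/c1.png

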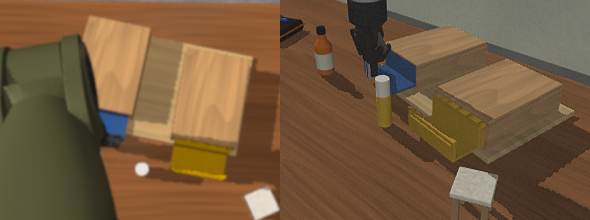

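The crop shows the fingers against the blue lip, with the tray front pushed up to the housing and the neighbouring objects standing. A second push will confirm the tray is on its stop, then I'll retreat and look.

```bash
python3 - <<'E'
from h import *
np.set_printoptions(precision=4,suppress=True)
yaw=np.radians(-10.5);d=np.array([np.cos(yaw),np.sin(yaw),0])
p=monitor.observe()["position"]
hit=r.move_straight(p+.02*d,v=.02,force_limit=20)
o=monitor.observe();q=o["position"];print(hit,(q-p)@d,o["ft_force"])
r.move_straight(q-.04*d,v=.1);r.move_straight(q-.04*d+[0,0,.12],v=.15)
v=down(yaw)
lip=np.array([.537,-.0985,0]); s=lip+.0275*d
r.move_pose(s+[0,0,.20],v)
snap("top","t2");snap("side","s2")
for c in("top","side"):
  for t,z in(("blue_lip",.059),("yellow_lip",.059),("yellow_pocket",.024)):
    for l in spotter.landmark_of(c,t)[:1]: print(c,t,round(l["conf"],2),at(c,l["uv"],z))
print(s,monitor.observe()["time"])
cv2.imwrite("pics/c2.png",np.hstack([cv2.imread("pics/t2.png")[60:280,100:380],cv2.imread("pics/s2.png")[110:330,110:420]]))
E
```

```text
True 0.001785704986154383 [-0.3583 -0.0403  0.0196]
top blue_lip 0.93 [0.626  0.1192 0.059 ]
top yellow_lip 0.63 [ 0.542  -0.1002  0.059 ]
top yellow_pocket 0.96 [ 0.5668 -0.1103  0.024 ]
side blue_lip 0.59 [0.6136 0.1114 0.059 ]
side yellow_lip 0.69 [ 0.5391 -0.1022  0.059 ]
side yellow_pocket 0.94 [ 0.5675 -0.1095  0.024 ]
[ 0.564  -0.1035  0.    ] 10.575
```

View pics/c2.png

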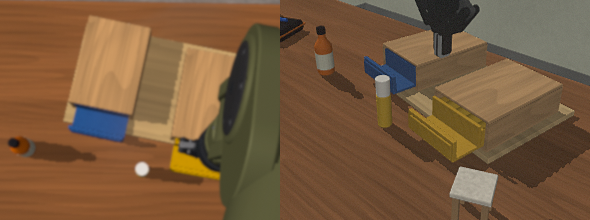

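Blue is home. The crop shows its lip just ahead of the housing and everything else standing, with the gripper hovering over the yellow pocket. Now I'll hook the yellow lip and draw it out.

```bash
python3 - <<'E'
from h import *
np.set_printoptions(precision=4,suppress=True)
yaw=np.radians(-10.5);d=np.array([np.cos(yaw),np.sin(yaw),0])
s=np.array([.5665,-.106,0])
r.move_straight(s+[0,0,.20],v=.1)
h=r.move_straight(s+[0,0,.060],v=.07,force_limit=8)
p=monitor.observe()["position"];print("down hit",h,p)
if not h:
    h=r.move_straight(p-.13*d,v=.04,force_limit=14)
    a=monitor.observe()["position"];print(h,(p-a)@d,a)
    h=r.move_straight(a-.02*d,v=.02,force_limit=20)
    b=monitor.observe()["position"];print(h,(a-b)@d)
    r.move_straight(b+.012*d,v=.03)
    b=monitor.observe()["position"];r.move_straight(b+[0,0,.16],v=.12)
    r.move_pose([.40,0.1,.35],down(yaw))
snap("top","t3");snap("side","s3")
for c in("top","side"):
  for t,z in(("blue_lip",.059),("yellow_lip",.059),("yellow_pocket",.024),("yellow_unit",.012),("glue_stick",0),("glue_bottle",0),("model_stool",0)):
    for l in spotter.landmark_of(c,t)[:1]: print(c,t,round(l["conf"],2),at(c,l["uv"],z))
print(monitor.observe()["time"])
cv2.imwrite("pics/c3.png",np.hstack([cv2.imread("pics/t3.png")[60:300,100:400],cv2.imread("pics/s3.png")[110:350,110:420]]))
E
```

```text
down hit False [ 0.5668 -0.106   0.0604]
True 0.08908078248667878 [ 0.4792 -0.0899  0.0606]
True 3.5266184448487616e-05
top blue_lip 0.73 [0.6256 0.1168 0.059 ]
top yellow_lip 0.61 [ 0.4701 -0.087   0.059 ]
top yellow_pocket 0.73 [ 0.4862 -0.0978  0.024 ]
top yellow_unit 0.56 [ 0.697 -0.134  0.012]
top glue_stick 0.45 [0.5461 0.0169 0.    ]
top glue_bottle 0.73 [0.5975 0.2793 0.    ]
top model_stool 0.76 [ 0.4768 -0.2295  0.    ]
side blue_lip 0.93 [0.6155 0.1073 0.059 ]
side yellow_lip 0.56 [ 0.4594 -0.0917  0.059 ]
side yellow_pocket 0.23 [0.6653 0.1666 0.024 ]
side yellow_unit 0.94 [ 0.7016 -0.1265  0.012 ]
side glue_stick 0.72 [0.5442 0.014  0.    ]
side glue_bottle 0.73 [0.5991 0.2814 0.    ]
side model_stool 0.84 [ 0.4736 -0.2346  0.    ]
19.3167
```

View pics/c3.png

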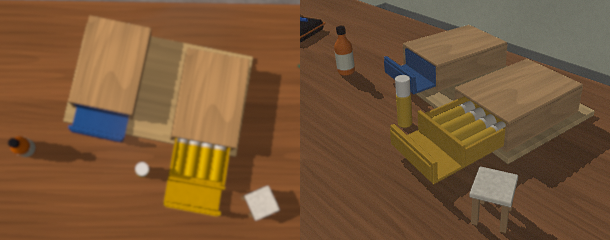

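```bash
python3 -c "
from h import *
r.hold(.3);print(r.close_job())"
```

```text
the job is handed in; nothing more can be done
None
```

The job is handed in: the blue tray is pushed home to its back stop, the yellow tray is hooked and drawn out to its front stop, the glue stick, glue bottle and stool are undisturbed, and the arm finished clear at about 20 s; the verdict was not returned.

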